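# Slide the last domino along the tray wall into its corner place

## Robot

A 6-joint arm with a two-finger parallel gripper is mounted at the origin on the work surface. World frame = base frame: x ahead of the robot, y to its left, z up, the work surface at z = 0. Lengths are in m, angles in rad, forces in N, time in s.
With the tool pointing down it reaches from about 0.35 to 0.725 m from the base axis. Payload 6 kg.
Tool frame: the origin (TCP) lies at the very end of the fingers, on their centre line; the grasp point (between the pads) lies 19 mm behind it; z points along the fingers, y is the direction in which the jaws open and shut (so a half turn about z gives the same grasp; the last joint's range is limited). The gripper opens to 85 mm and grips with 20 to 120 N. Pads are 22 mm wide; open, the fingers measure 114 mm over their backs; the gripper's body (76 mm by 85 mm) begins 54 mm behind the grasp point. The pads swing forward as they close: fully open they stand 13 mm farther back than shut.
Start: joints at [-0.892, 0.04, 0.085, 0, -1.615, -0.334], TCP at [0.203, -0.565, 0.231] pointing down, gripper open.
Joint ranges: [-2.56, 2.56], [-1.29, 2.01], [-1.08, 1.49], [-3.29, 1.98], [-2.81, -0.18], [-2.99, 2.99]. Speed limits (rad/s): [2.57, 2.57, 3.01, 3.14, 3.14, 3.14].

## Interface

Orientations are given as a unit quaternion [x, y, z, w].
In Python, from plant import robot gives the robot as it stands.
- The arm moves only by the tool apply_moves, never from a script. Its argument "motion" is a list that holds one entry, the list of rows, each a list of 6 numbers: the shift along the tool's x, y, z in mm, then the turn, a rotation vector about the tool's x, y, z in degrees. In form: [[[tx, ty, tz, rx, ry, rz], ...]]. A call has 1 to 10 rows; each row is the pose to reach, as a shift and turn from the pose commanded when the call began, along the tool's axes at that moment; what a row does not reach only later rows make up. A row lasts 1/8 s, in which the tool goes at most 62.5 mm and 10.7 degrees, less where a joint would pass 70% of its speed; a pose out of reach is approached as far as the arm can. A call with a gripper value outside its range is refused whole. "claw" is the opening, from 0 (shut) to 1 (fully open), set as the call begins (left out, the last holds). The fingers move at their own pace and stop on an object; "squeeze" is the grip in N (left out, the last holds). Time passes only in rows, so rows that repeat a pose let the fingers close. It gives the time, the measured TCP pose, the force and the opening at its end, in the units of the state.
- robot.sense(): the state, without advancing time (a new reading comes with each control period).
- robot.camera(name): name is "side" or "top"; returns a dict with "frame" (400x640x3 uint8, blue, green, red), "depth" (400x640 float32, m along the optical axis (not along the pixel's ray), 0 where there is no reading), "fx", "fy", "cx", "cy" (pixels), "origin" and "rotation" of the camera in the world. Camera axes: x right, y down, z forward; pixel columns grow to the right and rows downward; lengths in m; the calibration is good to about 2 mm. A picture is of the moment at which its call begins.
- robot.sign_off(): hands the job in, once; it reports no verdict.
The state is a dict: "time_s": time; "q": joint angles; "qd": joint speeds; "joint_torque": joint torques, N m; "tool_pos": TCP position; "orientation": TCP orientation; "contact_force": force on the tool from outside, world axes, zero at the start; "torque": the same for the moment, N m; "grip_width": finger opening in m.
Only numpy, scipy, OpenCV 4.12 (cv2) and the standard library are available. Lean on these libraries where they do the work, as an engineer would, in place of code of your own. Each camera call takes 0.05 s, during which the arm holds its last target.

## Task

The dominoes are being packed flat into their wooden tray, and one corner place at the tray's near wall (the long wall on the robot's side) is still empty. With a fingertip, push the loose double-six flat against that wall from where it lies, well clear of the packed tiles, then slide it along the wall into the empty corner until it is fully home against the end wall. Do not lift or tip it (it is only pushed, never picked up), and leave everything else where it is.

Things in the scene. Friction and masses are not known exactly. Their poses are not given: they have to be found in the camera images.
- six_centre (a point): Centre (half-way up) of the double-six, the tile to pack: ivory domino 56 (own y) x 28 (own x) x 13 mm (z up), about 30 g, six black pips on each half, lying face up and loose on the dark tray floor. Of the three loose tiles in the tray it is the one nearest the near wall. It slides easily when pushed.
- corner_place (a point): Where six_centre will be once the tile is home, touching near wall and end wall, long side along the near wall. Tray axes: y along the near wall, x from that wall into the tray, z up. The place, at the left or right end of the wall, is 56 mm deep along the wall, open to the tray's middle, and 31 mm wide from the near wall to the next packed tile (3 mm play). Packed tiles are immovable, 13 mm high.
- near_wall (a point): Middle of the inner top edge of the near wall, the tray's long light-wood wall on the robot's side. Tray axes: x into the tray, y along the wall, z up. This edge is 15 mm above the table and 9 mm above the tray floor, so tiles stand 4 mm proud of it. The wall is 10 mm thick and 342 mm long between the end walls.
- tray: Open wooden tray fixed to the table: outside 362 (y) x 220 (x) x 15 mm, inside 342 x 200 mm, dark floor 6 mm above the table. Origin: centre of its underside; x points away from the near wall, y along it. At each end stands a column, 56 mm wide along y, of packed ivory dominoes; one column lacks its tile at the near wall. 230 mm of floor lies free between them, apart from loose tiles.
- stray_a: Loose domino (three and one pips), same size, lying on the far half of the tray floor; origin at its underside. Leave it.
- stray_b: Loose domino (five and two pips), same size, lying on the far half of the tray floor; origin at its underside. Leave it.
- stray_c: Loose domino (four pips and blank), same size, lying on the blue cloth to the right of the tray; origin at its underside. Leave it.
- chalk_a: Blue cue-chalk cube, 22 mm, on the cloth to the left of the tray; origin at its underside. Leave it.
- card_box: Red box of playing cards, 64 x 91 x 19 mm, on the cloth to the right; origin at its underside. Leave it.
- dice_cup: Brown dice cup, 74 mm across and 95 mm tall, standing on the cloth to the left; origin at its underside. Leave it.
- tumbler: Glass tumbler, 76 mm across and 100 mm tall, standing on the cloth to the right; origin at its underside. Leave it.
- double_six: The same double-six; origin at the centre of its underside, same axes as six_centre.
Not all that is in view belongs to the job. What is shaped like the double_six but orange is not meant.

How it is judged:
By the outcome, as a careful person would: the job done as asked, in the order asked, and still so for the second after the job is handed in, with the robot touching nothing.
It also fails if it takes over 43 s, if anything falls off the work surface, if the arm or the gripper's body presses on something with over 40 N, if the wrist force passes 120 N, or if a joint passes its speed limit or range.

## Working session

There is one attempt and no reset: what is moved stays moved. The work goes in short steps, Python scripts to look and compute and a tool call to move; the robot and the scene stay as the last step left them, time stands still between calls to the robot, and variables do not carry over. Pictures are saved under pics/ and viewed, and the job is handed in when it is done.

Besides the shell and the picture viewer there is one more tool, called by a JSON object that holds its "fn" and its "kwargs". apply_moves: Moves the arm, as the interface text tells. Its arguments: {"type":"object","properties":{"motion":{"type":"array","items":{"type":"array","items":{"type":"array","items":{"type":"number"}}}},"claw":{"type":"number"},"squeeze":{"type":"number"}},"required":["motion"]}

```bash
mkdir -p pics; ls; python3 - <<'E'
from plant import robot
import cv2,numpy as np
print(robot.sense())
for n in("top","side"):
    c=robot.camera(n); cv2.imwrite(f"pics/{n}0.png",c["frame"]); np.savez(f"{n}0.npz",**c)
    print(n,c["fx"],c["fy"],c["cx"],c["cy"],c["origin"],c["rotation"])
E
```

```text
pics
{'time_s': 0.0, 'q': array([-8.92299825e-01,  4.07924626e-02,  8.37953104e-02, -4.73318412e-04,
       -1.61550389e+00, -3.33701767e-01]), 'qd': array([-0.0002764 ,  0.00161436,  0.00027094, -0.00034428, -0.00323374,
       -0.000277  ]), 'joint_torque': array([-9.47790904e-04, -3.68191016e+01,  3.47408330e+01,  6.93251207e+00,
       -5.52313679e-03,  3.73795842e-06]), 'tool_pos': array([ 0.20276754, -0.56434179,  0.23027941]), 'orientation': array([-1.71554824e-01,  9.85174177e-01,  8.60122559e-04, -2.06403452e-04]), 'contact_force': array([-0.3745064 ,  0.25405392, -0.65148617]), 'torque': array([-0.01145712, -0.00219967,  0.01812146]), 'grip_width': 0.0855296743914186}
top 410.7167877875882 410.7167877875882 318.6149383819205 202.61964532439328 [ 3.55346222e-01 -2.61842195e-04  1.01385993e+00] [-0.69469925  0.71442484 -0.06617389  0.05109913]
side 455.7057475548037 455.7057475548037 316.85610370178705 192.14262722975866 [-0.17578327  0.75569826  0.78532543] [-0.31309122  0.83197265 -0.42636089  0.16736723]
```

View pics/top0.png

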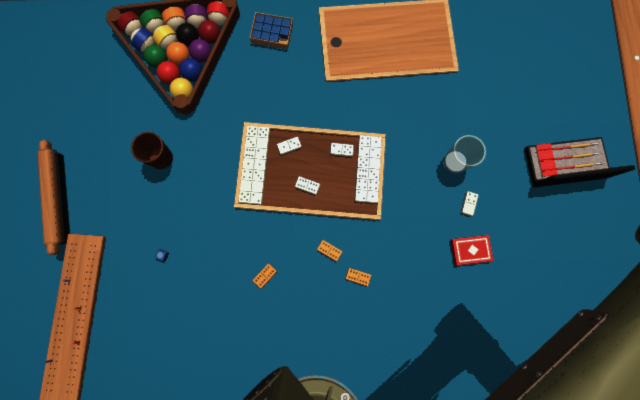

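View pics/side0.png

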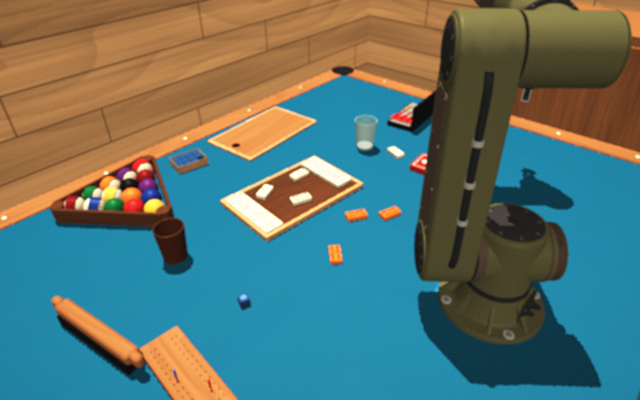

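```bash
cat > h.py <<'E'
import numpy as np,cv2
from scipy.spatial.transform import Rotation as R
def ray(c,uv,z):
    uv=np.atleast_2d(np.asarray(uv,float)); Rm=R.from_quat(c["rotation"]).as_matrix() if np.size(c["rotation"])==4 else c["rotation"]
    d=np.c_[(uv[:,0]-c["cx"])/c["fx"],(uv[:,1]-c["cy"])/c["fy"],np.ones(len(uv))]@Rm.T
    o=np.asarray(c["origin"]); return o+d*((z-o[2])/d[:,2])[:,None]
def proj(c,P):
    P=np.atleast_2d(P); Rm=R.from_quat(c["rotation"]).as_matrix()
    p=(P-c["origin"])@Rm; return np.c_[c["fx"]*p[:,0]/p[:,2]+c["cx"],c["fy"]*p[:,1]/p[:,2]+c["cy"]]
E
python3 - <<'E'
import cv2,numpy as np
from h import *
c=dict(np.load("top0.npz")); f=c["frame"]
cv2.imwrite("pics/crop0.png",cv2.resize(f[115:225,225:395],None,fx=4.6,fy=4.6,interpolation=cv2.INTER_CUBIC))
s=dict(np.load("side0.npz"))["frame"]
cv2.imwrite("pics/crop0s.png",cv2.resize(s[150:245,215:370],None,fx=5,fy=5,interpolation=cv2.INTER_CUBIC))
hsv=cv2.cvtColor(f,cv2.COLOR_BGR2HSV)
m=((hsv[...,1]<70)&(hsv[...,2]>140)).astype(np.uint8); m[:120]=0;m[220:]=0;m[:,:232]=0;m[:,390:]=0
m=cv2.morphologyEx(m,cv2.MORPH_CLOSE,np.ones((3,3)))
for k in cv2.findContours(m,0,1)[0]:
    if cv2.contourArea(k)<60: continue
    r=cv2.minAreaRect(k); b=cv2.boxPoints(r); w=ray(c,b,.019)
    print(r,ray(c,r[0],.019)[0].round(4),w[:,:2].round(4).tolist(),np.linalg.norm(w[1]-w[0]),np.linalg.norm(w[2]-w[1]))
E
```

```text
((307.0890808105469, 184.5959014892578), (22.58894157409668, 11.118908882141113), 20.556047439575195) [0.5677 0.0031 0.019 ] [[0.5654, 0.0341], [0.5915, 0.0239], [0.5701, -0.0279], [0.5441, -0.0175]] 0.028049325565929272 0.056143119935560155
((341.53460693359375, 148.65347290039062), (21.890817642211914, 10.547393798828125), 5.710593223571777) [ 0.6578 -0.0857  0.019 ] [[0.6477, -0.0566], [0.675, -0.0602], [0.668, -0.115], [0.6407, -0.1111]] 0.027532881670511617 0.05517877909540969
((288.6000061035156, 144.8000030517578), (10.75174331665039, 22.135942459106445), 71.56504821777344) [0.671 0.047 0.019] [[0.6759, 0.0775], [0.693, 0.0245], [0.6661, 0.0165], [0.6492, 0.0694]] 0.055782226159887524 0.028056084721516616
((368.1737976074219, 168.28457641601562), (22.289159774780273, 65.43898010253906), 3.900493860244751) [ 0.6054 -0.1503  0.019 ] [[0.5255, -0.1134], [0.6929, -0.1321], [0.6876, -0.1883], [0.5203, -0.1681]] 0.16836395938116172 0.05649082679571277
((253.6402587890625, 164.23780822753906), (22.528032302856445, 76.97077941894531), 6.340191841125488) [0.6228 0.1347 0.019 ] [[0.5304, 0.1728], [0.7262, 0.1519], [0.7183, 0.0955], [0.5228, 0.1181]] 0.19688228633024502 0.056959858910067426
```

View pics/crop0.png

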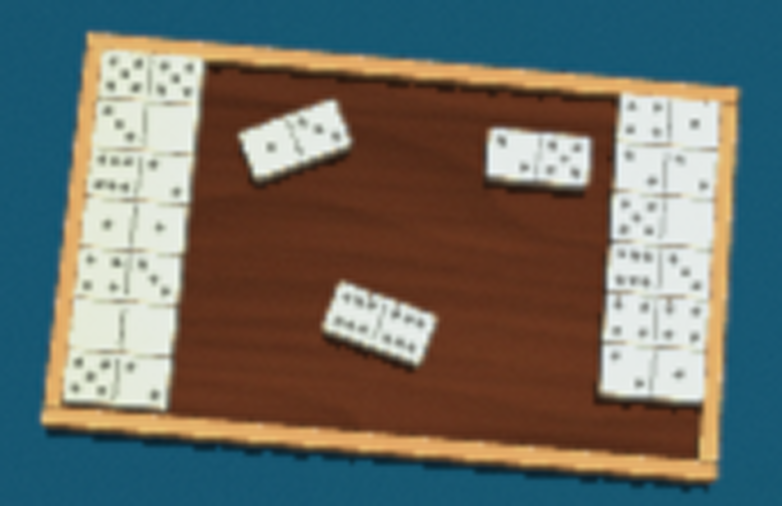

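View pics/crop0s.png

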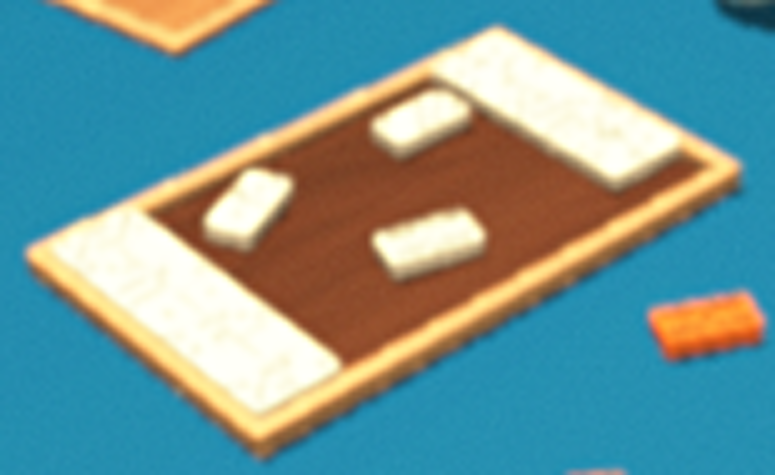

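```bash
python3 - <<'E'
from h import *
c=dict(np.load("top0.npz")); f=c["frame"].astype(float)
g=f[...,2]  # red: cloth low, wood high, dark floor mid-low
def edge(p,hi_first=True):
    d=np.diff(p); return d
inn=[];out=[]
for u in range(275,352):
    p=cv2.GaussianBlur(g[195:225,u].reshape(-1,1),(1,3),0)[:,0] if False else g[195:225,u]
    k=int(np.argmax(p)); base=p[max(0,k-6):k-2].mean(); h=(p[k]+base)/2
    j=k
    while p[j]>h: j-=1
    inn.append((u,195+j+(h-p[j])/(p[j+1]-p[j])))
    h=(p[k]+p[-1])/2; j=k
    while p[j]>h: j+=1
    out.append((u,195+j-1+(p[j-1]-h)/(p[j-1]-p[j])))
def fit(uv,z):
    w=ray(c,uv,z)[:,:2]; vx,vy,x0,y0=cv2.fitLine(w.astype(np.float32),cv2.DIST_HUBER,0,.001,.001).ravel()
    r=np.abs((w-[x0,y0])@[-vy,vx]); return (x0,y0),(vx,vy),r.mean()
a=fit(inn,.015);b=fit(out,.015);print(a,b)
n=np.array([-a[1][1],a[1][0]]); print("thick",(np.array(a[0])-b[0])@n)
# tray contour outer
hsv=cv2.cvtColor(c["frame"],cv2.COLOR_BGR2HSV)
m=((hsv[...,0]<90)|(hsv[...,0]>130)|(hsv[...,1]<70)).astype(np.uint8);m[:115]=0;m[226:]=0;m[:,:225]=0;m[:,395:]=0
k=max(cv2.findContours(m,0,1)[0],key=cv2.contourArea)
b=cv2.boxPoints(cv2.minAreaRect(k));w=ray(c,b,.015);print(b,w[:,:2],np.linalg.norm(w[1]-w[0]),np.linalg.norm(w[2]-w[1]))
mm=w[:,:2].mean(0);print("centre",mm)
# right end wall: scan rows 206-211 rightwards
for v in range(204,212): print(v,g[v,372:390].astype(int))
s=dict(np.load("side0.npz"));
d=c["depth"]; print("depth z tile",[ (c["origin"]+(R.from_quat(c["rotation"]).as_matrix()@np.array([(u-c["cx"])/c["fx"],(v-c["cy"])/c["fy"],1])*d[v,u])).round(4) for u,v in((307,185),(325,200),(368,170),(320,230))])
# side view check of six
sh=cv2.cvtColor(s["frame"],cv2.COLOR_BGR2HSV)
print(proj(s,[[.5677,.0031,.019]]))
E
```

```text
((np.float32(0.5037552), np.float32(-0.029204259)), (np.float32(0.11205522), np.float32(0.993702)), np.float64(0.0003045148906176547)) ((np.float32(0.49537796), np.float32(-0.012496994)), (np.float32(0.110930026), np.float32(0.99382824)), np.float64(0.00024681098937255684))
thick -0.01019663
[[233.25842  207.7507  ]
 [240.61725  120.916725]
 [387.83118  133.39249 ]
 [380.47235  220.22647 ]] [[ 0.51522337  0.18547457]
 [ 0.73819603  0.16789478]
 [ 0.69649223 -0.20566023]
 [ 0.47461245 -0.17471817]] 0.22366459802328217 0.3758757210886025
centre [ 0.60613102 -0.00675226]
204 [ 85  91  92  88  64 107 211 226 220 136  50  25  22  24  24  22  22  23]
205 [ 94  96  98  97  95 141 214 227 219 119  40  25  24  25  22  22  23  22]
206 [ 92  92  92  92  96 157 217 227 220 112  38  22  23  23  24  24  23  25]
207 [ 94  94  93  94  98 167 219 227 220 110  35  24  23  24  23  24  22  25]
208 [ 95  96  97  96  99 169 219 226 220 110  35  23  22  22  23  25  23  24]
209 [100  99  99  98 100 176 220 227 220 108  35  25  24  24  23  24  24  25]
210 [ 99 101 101  98  94 205 224 227 220 106  32  24  24  23  24  23  24  23]
211 [ 96  98  98  95  93 209 226 227 220 107  33  25  22  23  23  24  22  23]
depth z tile [array([0.5673, 0.0034, 0.0163]), array([ 0.5302, -0.0405,  0.0056]), array([ 0.6008, -0.1496,  0.0199]), array([ 4.562e-01, -2.590e-02, -2.000e-04])]
[[300.18286866 196.09587117]]
```

```bash
cat >> h.py <<'E'
P0=np.array([0.50376,-0.0292]);T=np.array([.1116,.99375]);N=np.array([.99375,-.1116])
def tr(p): p=np.atleast_2d(p)[:,:2]-P0; return np.c_[p@N,p@T]*1000
def st(s):
    p=s["tool_pos"];M=R.from_quat(s["orientation"]).as_matrix()
    print("t",round(s["time_s"],2),"tcp",p.round(4),"tray d,s",tr(p).round(1),"F",s["contact_force"].round(1),"w",round(s["grip_width"],4),"x/-n yaw err deg",np.degrees(np.arctan2(-M[:2,0]@T,-M[:2,0]@N)).round(2),"zax",M[:,2].round(3),"q",s["q"].round(2))
E
python3 - <<'E'
from h import *
from plant import robot
c=dict(np.load("top0.npz"))
print("end outer",tr(ray(c,[[380.9,208],[380.7,211]],.015)),"inner",tr(ray(c,[[376.7,208]],.015)))
print("left outer", )
print("tile",tr([[0.5654,0.0341],[0.5915,0.0239],[0.5701,-0.0279],[0.5441,-0.0175]]),tr([.5677,.0031]))
print("packR",tr([[0.5255,-0.1134],[0.6929,-0.1321],[0.6876,-0.1883],[0.5203,-0.1681]]))
print("packL",tr([[0.5304,0.1728],[0.7262,0.1519],[0.7183,0.0955],[0.5228,0.1181]]))
print("strays",tr([[0.6759,0.0775],[0.693,0.0245],[0.6661,0.0165],[0.6492,0.0694],[.6477,-.0566]]))
s=robot.sense(); st(s)
# target above d=105,s=tile centre,z=.15 in tool axes
M=R.from_quat(s["orientation"]).as_matrix()
for d,sx,z in((105,39,.12),):
    p=P0+N*d/1000+T*sx/1000; print(p,(M.T@(np.r_[p,z]-s["tool_pos"])*1000).round(1))
E
```

```text
end outer [[  17.70678833 -147.17740654]
 [  10.19139839 -147.11167469]] inner [[  16.82223748 -136.8185015 ]]
left outer
tile [[54.19047  69.783399]
 [81.265665 62.559909]
 [65.780295  8.695419]
 [38.782155 16.128819]] [[59.935695 39.233829]]
packR [[  31.000845  -81.247566]
 [ 199.441515  -81.148851]
 [ 200.44656  -137.589081]
 [  31.937865 -136.186011]]
packL [[  3.9303   203.710524]
 [200.83899  204.792429]
 [199.282605 147.863289]
 [  2.48232  148.504239]]
strays [[159.156405 125.243949]
 [182.06433   74.483559]
 [156.225255  63.531519]
 [133.52724  114.214854]
 [146.098215 -11.165046]]
t 0.1 tcp [ 0.2028 -0.5644  0.2304] tray d,s [[-239.4 -565.4]] F [-0.8 -0.6 -0.4] w 0.0853 x/-n yaw err deg 26.16 zax [-0.001  0.001 -1.   ] q [-0.89  0.04  0.08 -0.   -1.62 -0.33]
[ 0.61245615 -0.00216175] [-575.6  390.5  110.9]
```

The pick among the lookalikes is the ivory six-six at (307,185). The others are strays at (289,145) and (341,149), stray_c at (470,204), and orange tiles at (330,250), (358,277) and (264,276). The crop shows six pips on each half at that tile, and that the right-hand near corner is empty.

{"fn": "apply_moves", "kwargs": {"motion": [[[-576,390,60,0,0,26.2],[-576,390,60,0,0,26.2],[-576,390,60,0,0,26.2],[-576,390,60,0,0,26.2],[-576,390,60,0,0,26.2],[-576,390,60,0,0,26.2],[-576,390,60,0,0,26.2],[-576,390,60,0,0,26.2],[-576,390,60,0,0,26.2],[-576,390,60,0,0,26.2]]], "claw": 0}}

```text
time_s: 1.35
tool_pos: [0.5644, -0.0688, 0.1782]
orientation: [0.056, 0.998, 0.0, -0.0]
contact_force: [0.5, -1.0, 1.0]
grip_width: 0.0002
```

```bash
cat > go.py <<'E'
import sys
from h import *
from plant import robot
s=robot.sense(); st(s); M=R.from_quat(s["orientation"]).as_matrix()
if len(sys.argv)>3:
    d,sx,z=map(float,sys.argv[1:4]); p=P0+N*d/1000+T*sx/1000; print((M.T@(np.r_[p,z]-s["tool_pos"])*1000).round(1))
E
python3 go.py 105 39 .12
```

```text
t 1.35 tcp [ 0.5644 -0.0688  0.1782] tray d,s [[ 64.7 -32.6]] F [ 0.5 -1.   1. ] w 0.0002 x/-n yaw err deg -0.02 zax [-0.  0. -1.] q [ 0.23 -0.04 -0.09 -0.   -1.52 -1.91]
[-40.3  71.6  58.2]
```

{"fn": "apply_moves", "kwargs": {"motion": [[[-40,71,58,0,0,0],[-40,71,58,0,0,0],[-40,71,58,0,0,0],[-40,71,58,0,0,0]]]}}

```text
time_s: 1.85
tool_pos: [0.6113, -0.0051, 0.1209]
orientation: [0.056, 0.998, -0.0, 0.0]
contact_force: [1.0, -1.5, -0.3]
grip_width: 0.0001
```

```bash
python3 go.py 105 39 .04; python3 - <<'E'
from h import *
from plant import robot
for n in("top","side"):
    c=robot.camera(n);np.savez(n+"1.npz",**c)
    if n=="top": i=c["frame"][105:235,225:415];k=4
    else: i=c["frame"][60:260,200:400];k=3
    cv2.imwrite(f"pics/{n}1.png",cv2.resize(i,None,fx=k,fy=k,interpolation=cv2.INTER_CUBIC))
E
```

```text
t 1.85 tcp [ 0.6113 -0.0051  0.1209] tray d,s [[104.2  36. ]] F [ 1.  -1.5 -0.3] w 0.0001 x/-n yaw err deg -0.03 zax [ 0. -0. -1.] q [ 0.32  0.09 -0.07  0.   -1.42 -2.  ]
[-0.8  3.1 80.9]
```

View pics/side1.png

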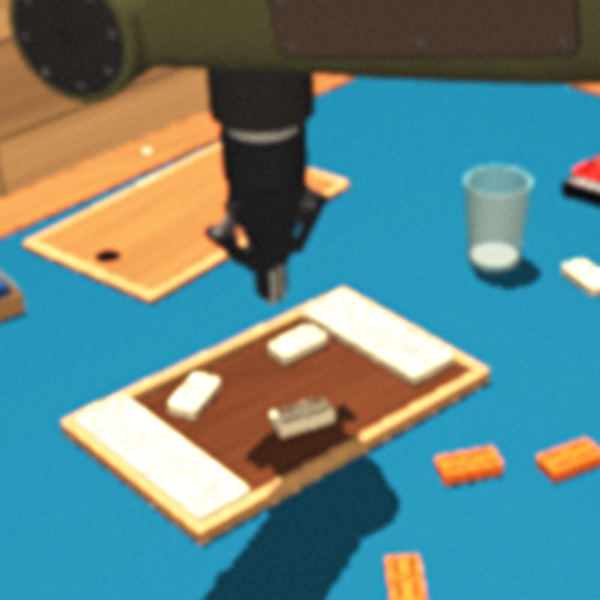

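View pics/top1.png

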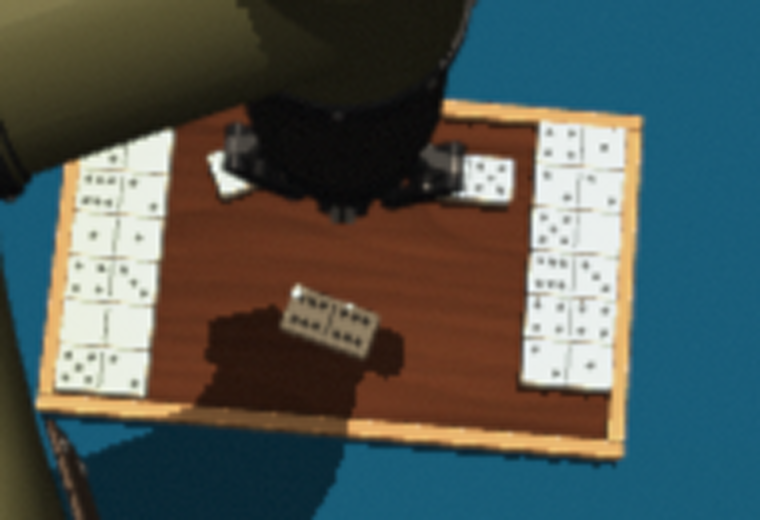

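The side view shows the shut fingertips above the dark floor behind the shaded double-six, which the top crop puts at about (330,322). The strays sit well behind the tips. Next I lower the tool.

{"fn": "apply_moves", "kwargs": {"motion": [[[-1,3,60,0,0,0],[-1,3,98,0,0,0],[-1,3,108,0,0,0],[-1,3,108,0,0,0],[-1,3,108,0,0,0]]]}}

```text
time_s: 2.58
tool_pos: [0.6142, -0.0018, 0.0153]
orientation: [0.056, 0.998, 0.0, 0.002]
contact_force: [0.2, -0.3, -0.7]
grip_width: 0.0
```

```bash
python3 go.py 50 39 .011
```

```text
t 2.58 tcp [ 0.6142 -0.0018  0.0153] tray d,s [[106.7  39.5]] F [ 0.2 -0.3 -0.7] w 0.0 x/-n yaw err deg -0.04 zax [ 0.004  0.001 -1.   ] q [ 0.32  0.15 -0.19  0.   -1.22 -2.01]
[56.7 -0.6  4.1]
```

{"fn": "apply_moves", "kwargs": {"motion": [[[0,0,3,0,0,0],[5,0,3,0,0,0],[10,0,3,0,0,0],[15,0,3,0,0,0],[20,0,3,0,0,0],[25,0,3,0,0,0],[30,0,3,0,0,0],[34,0,3,0,0,0],[37,0,3,0,0,0],[40,0,3,0,0,0]]]}}

```text
time_s: 3.82
tool_pos: [0.5728, 0.0027, 0.0096]
orientation: [0.056, 0.998, 0.0, 0.0]
contact_force: [1.2, 1.2, 0.7]
grip_width: 0.0001
```

```bash
python3 go.py 50 39 .011;  python3 - <<'E'
from h import *
from plant import robot
for n in("top","side"):
    c=robot.camera(n);np.savez(n+"2.npz",**c)
    if n=="top": i=c["frame"][105:235,225:415];k=4
    else: i=c["frame"][110:260,200:400];k=4
    cv2.imwrite(f"pics/{n}2.png",cv2.resize(i,None,fx=k,fy=k,interpolation=cv2.INTER_CUBIC))
E
```

```text
t 3.83 tcp [0.5728 0.0027 0.0096] tray d,s [[65.  39.4]] F [1.2 1.2 0.7] w 0.0001 x/-n yaw err deg -0.04 zax [ 0.  0. -1.] q [ 0.35  0.06 -0.31 -0.   -1.21 -2.04]
[15.  -0.4 -1.4]
```

View pics/side2.png

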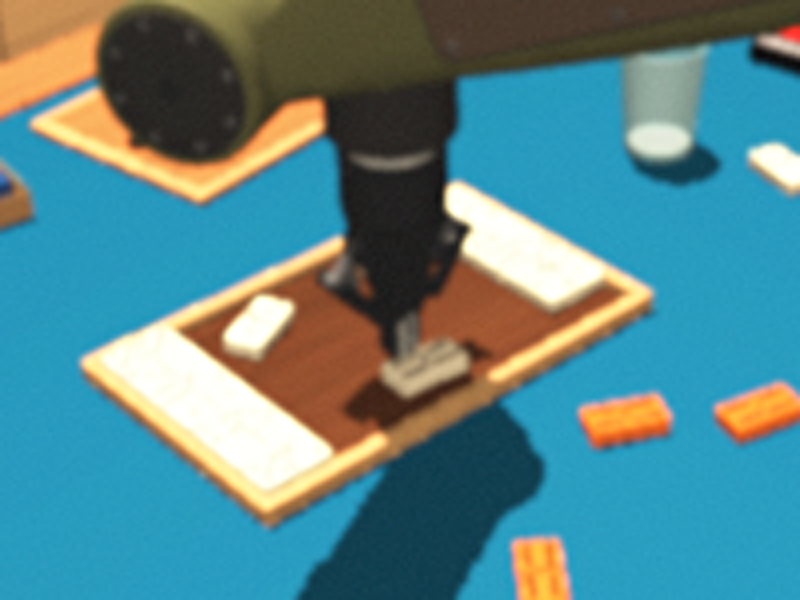

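View pics/top2.png

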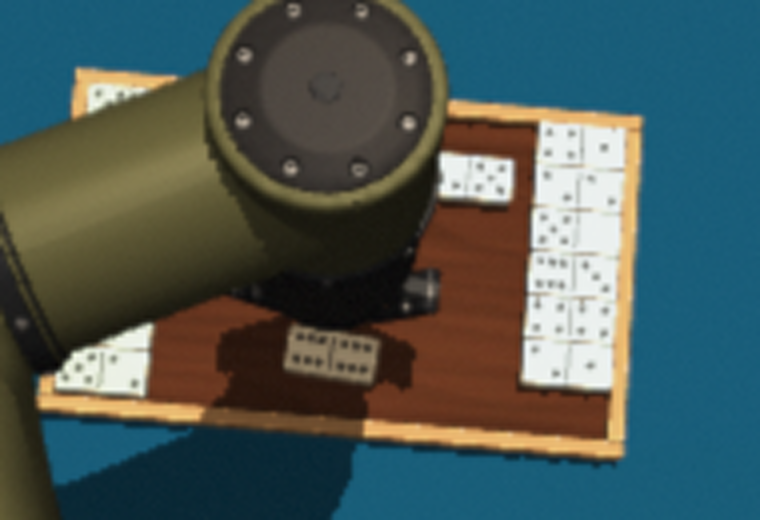

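The tile at about (333,354) in the top crop has turned nearly parallel to the wall and lies flat against the finger. I keep pushing.

{"fn": "apply_moves", "kwargs": {"motion": [[[4,0,-1,0,0,0],[8,0,-1,0,0,0],[12,0,-1,0,0,0],[16,0,-1,0,0,0],[18,0,-1,0,0,0],[20,0,-1,0,0,0],[22,0,-1,0,0,0],[22,0,-1,0,0,0]]]}}

```text
time_s: 4.92
tool_pos: [0.5509, 0.0051, 0.0105]
orientation: [0.056, 0.998, 0.0, -0.0]
contact_force: [-1.1, 0.7, -0.5]
grip_width: 0.0002
```

```bash
cat > look.py <<'E'
import sys
from h import *
from plant import robot
t=sys.argv[1]
c=robot.camera("top");np.savez("top%s.npz"%t,**c);i=c["frame"][150:230,270:395]
cv2.imwrite(f"pics/top{t}.png",cv2.resize(i,None,fx=6,fy=6,interpolation=cv2.INTER_CUBIC))
h=cv2.cvtColor(c["frame"],cv2.COLOR_BGR2HSV)
m=((h[...,1]<75)&(h[...,2]>85)).astype(np.uint8);m[:165]=0;m[220:]=0;m[:,:270]=0;m[:,385:]=0
m=cv2.morphologyEx(m,cv2.MORPH_CLOSE,np.ones((3,3)))
for k in cv2.findContours(m,0,1)[0]:
    if cv2.contourArea(k)<60: continue
    r=cv2.minAreaRect(k);b=cv2.boxPoints(r);print(r,"d,s corners",tr(ray(c,b,.019)).round(1).tolist(),"ctr",tr(ray(c,r[0],.019)).round(1))
E
python3 go.py 39 39 .011; python3 look.py 3
```

```text
t 4.92 tcp [0.5509 0.0051 0.0105] tray d,s [[43.  39.3]] F [-1.1  0.7 -0.5] w 0.0002 x/-n yaw err deg -0.03 zax [-0.  0. -1.] q [ 0.37 -0.   -0.37 -0.   -1.21 -2.06]
[ 4.  -0.3 -0.5]
((366.87353515625, 183.0233612060547), (23.079965591430664, 37.48935317993164), 3.5763344764709473) d,s corners [[28.8, -79.8], [124.1, -79.2], [125.4, -137.0], [30.1, -136.7]] ctr [[  76.7 -108.2]]
```

View pics/top3.png

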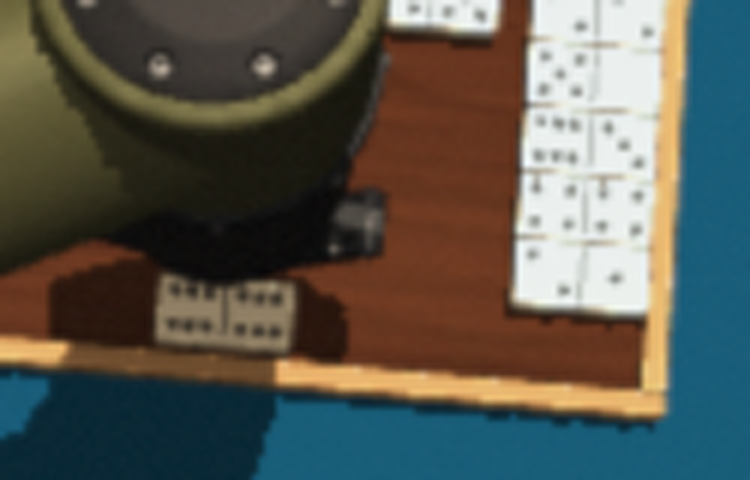

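The tile at about (225,313) is parallel to the wall and about 1 px short of it. I finish this push with small steps.

{"fn": "apply_moves", "kwargs": {"motion": [[[1,0,0,0,0,0],[2,0,0,0,0,0],[3,0,0,0,0,0],[3,0,0,0,0,0]]]}}

```text
time_s: 5.48
tool_pos: [0.548, 0.0055, 0.0106]
orientation: [0.056, 0.998, 0.0, -0.0]
contact_force: [-0.3, 0.8, 0.1]
grip_width: 0.0003
```

```bash
python3 go.py 39 39 .011; python3 look.py 4
```

```text
t 5.47 tcp [0.548  0.0055 0.0106] tray d,s [[40.1 39.4]] F [-0.3  0.8  0.1] w 0.0003 x/-n yaw err deg -0.03 zax [-0.  0. -1.] q [ 0.38 -0.01 -0.37 -0.   -1.21 -2.06]
[ 1.1 -0.4 -0.4]
((366.87353515625, 183.0233612060547), (23.079965591430664, 37.48935317993164), 3.5763344764709473) d,s corners [[28.8, -79.8], [124.1, -79.2], [125.4, -137.0], [30.1, -136.7]] ctr [[  76.7 -108.2]]
```

View pics/top4.png

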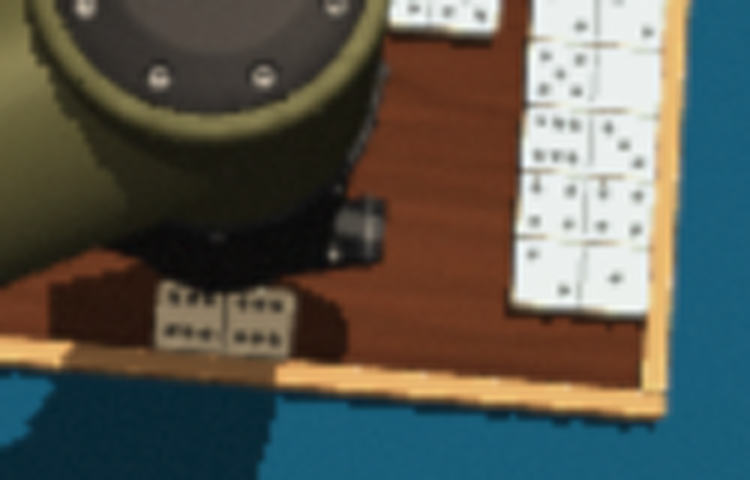

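{"fn": "apply_moves", "kwargs": {"motion": [[[1,0,0,0,0,0],[1,0,0,0,0,0]]]}}

```text
time_s: 5.78
tool_pos: [0.5473, 0.0056, 0.0107]
orientation: [0.056, 0.998, 0.0, 0.0]
contact_force: [0.9, 0.8, -0.1]
grip_width: -0.0
```

{"fn": "apply_moves", "kwargs": {"motion": [[[1,0,0,0,0,0],[1,0,0,0,0,0]]]}}

```text
time_s: 6.02
tool_pos: [0.5471, 0.0056, 0.0113]
orientation: [0.056, 0.998, 0.0, 0.001]
contact_force: [4.5, -1.7, 0.2]
grip_width: -0.0002
```

Contact: the force has risen and the tip has stopped at d ≈ 39 mm, which is 28 mm of tile plus 11 mm of finger. One more light press, then a look.

{"fn": "apply_moves", "kwargs": {"motion": [[[1,0,0,0,0,0],[1,0,0,0,0,0]]]}}

```text
time_s: 6.28
tool_pos: [0.547, 0.0057, 0.012]
orientation: [0.056, 0.998, 0.0, 0.002]
contact_force: [7.4, -2.2, 0.3]
grip_width: 0.0001
```

```bash
python3 go.py 39 39 .011; python3 look.py 5
```

```text
t 6.28 tcp [0.547  0.0057 0.012 ] tray d,s [[39.1 39.5]] F [ 7.4 -2.2  0.3] w 0.0001 x/-n yaw err deg -0.01 zax [ 0.005  0.    -1.   ] q [ 0.38 -0.02 -0.38  0.   -1.2  -2.06]
[ 0.1 -0.5  1. ]
((306.5, 204.0), (8.0, 19.0), 90.0) d,s corners [[19.3, 60.6], [23.3, 14.1], [3.5, 12.4], [-0.5, 58.8]] ctr [[11.4 36.5]]
((366.87353515625, 183.0233612060547), (23.079965591430664, 37.48935317993164), 3.5763344764709473) d,s corners [[28.8, -79.8], [124.1, -79.2], [125.4, -137.0], [30.1, -136.7]] ctr [[  76.7 -108.2]]
```

View pics/top5.png

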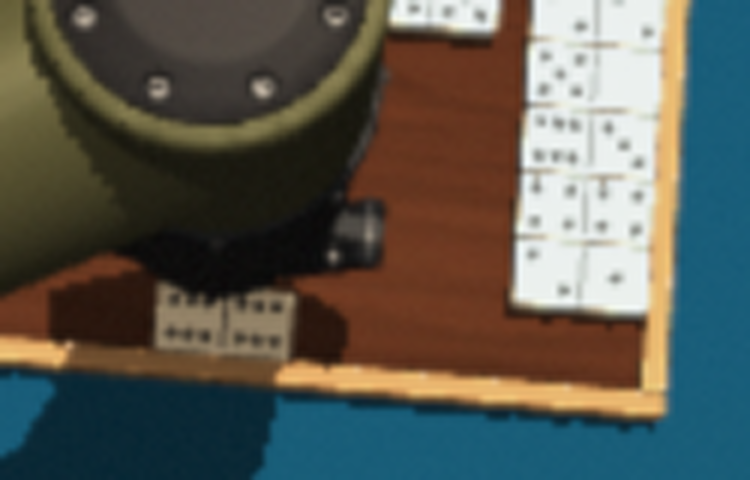

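The tile sits flat on the near wall, around (225,322), with no floor visible between them. I back off, rise, and go to its left end.

{"fn": "apply_moves", "kwargs": {"motion": [[[-8,0,0,0,0,0],[-15,0,0,0,0,0],[-15,0,-40,0,0,0],[-15,20,-50,0,0,0],[-10,62,-50,0,0,0],[22,62,-50,0,0,0],[22,62,-50,0,0,0],[22,62,-50,0,0,0]]]}}

```text
time_s: 7.32
tool_pos: [0.5303, 0.0701, 0.0604]
orientation: [0.056, 0.998, 0.0, -0.0]
contact_force: [-0.1, 0.1, 0.4]
grip_width: -0.0
```

```bash
python3 go.py 14.5 100 .011; python3 look.py 6;python3 - <<'E'
from h import *
from plant import robot
c=robot.camera("side");cv2.imwrite("pics/side6.png",cv2.resize(c["frame"][110:260,200:400],None,fx=4,fy=4,interpolation=cv2.INTER_CUBIC))
E
```

```text
t 7.33 tcp [0.5303 0.0701 0.0604] tray d,s [[ 15.3 101.6]] F [-0.1  0.1  0.4] w -0.0 x/-n yaw err deg -0.02 zax [-0.  0. -1.] q [ 0.51 -0.09 -0.35 -0.   -1.3  -2.19]
[ 0.8 -1.6 49.4]
((306.8629455566406, 202.9393310546875), (23.607463836669922, 11.756327629089355), 5.440332412719727) d,s corners [[-0.2, 64.8], [29.1, 64.8], [28.4, 6.7], [-0.8, 7.0]] ctr [[14.1 35.8]]
((366.8982238769531, 183.1380157470703), (23.306926727294922, 37.386207580566406), 2.726310968399048) d,s corners [[28.2, -80.3], [123.2, -78.3], [125.4, -136.6], [30.4, -137.7]] ctr [[  76.4 -108.2]]
```

View pics/top6.png

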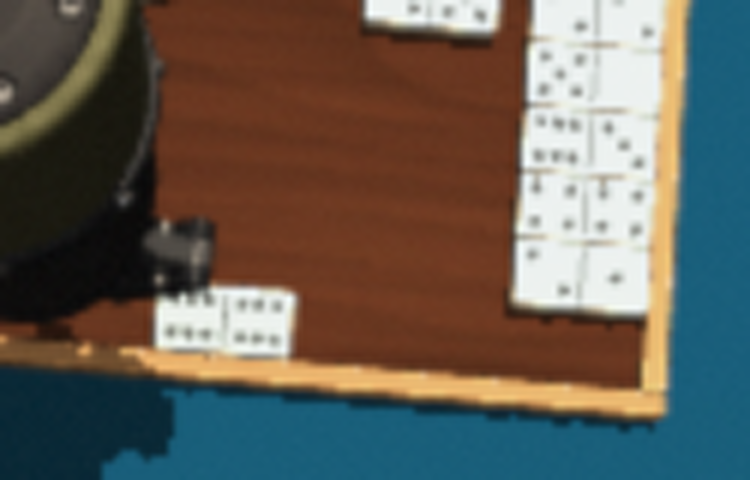

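View pics/side6.png

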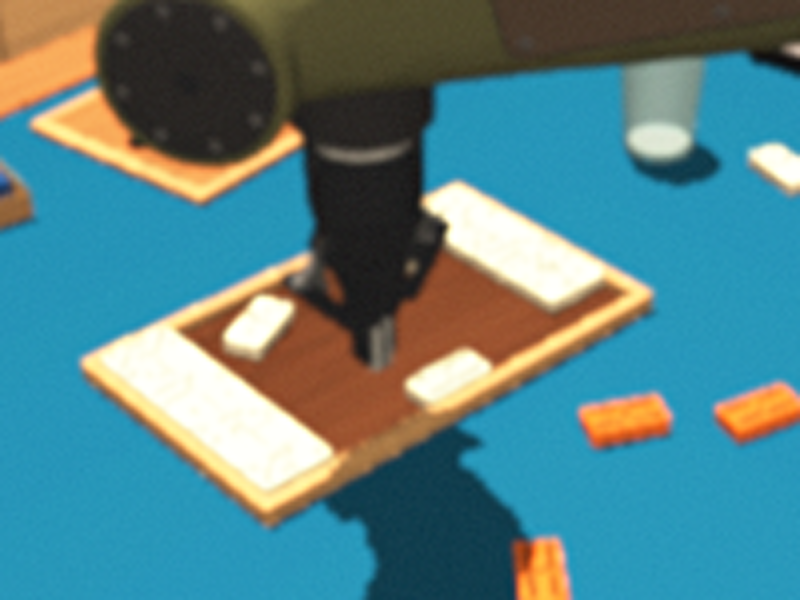

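Both views show the tile flush with the near wall, centred at d = 14.1 and s = 35.8 mm, with the finger clear off its left end. I lower and start the slide.

{"fn": "apply_moves", "kwargs": {"motion": [[[1,-1,30,0,0,0],[1,-1,46,0,0,0],[1,-1,50,0,0,0],[1,-1,50,0,0,0],[1,-7,50,0,0,0],[1,-13,50,0,0,0],[1,-19,50,0,0,0]]]}}

```text
time_s: 8.3
tool_pos: [0.5272, 0.0507, 0.011]
orientation: [0.056, 0.998, 0.0, 0.0]
contact_force: [-0.5, 0.5, -0.2]
grip_width: 0.0002
```

```bash
python3 go.py 14.5 -60 .011
```

```text
t 8.3 tcp [0.5272 0.0507 0.011 ] tray d,s [[14.3 82. ]] F [-0.5  0.5 -0.2] w 0.0002 x/-n yaw err deg -0.04 zax [ 0.001  0.    -1.   ] q [ 0.48 -0.06 -0.42 -0.   -1.21 -2.16]
[-3.00e-01 -1.42e+02 -1.00e-01]
```

{"fn": "apply_moves", "kwargs": {"motion": [[[0,-5,0,0,0,0],[0,-10,0,0,0,0],[0,-15,0,0,0,0],[0,-20,0,0,0,0],[0,-25,0,0,0,0],[0,-30,0,0,0,0],[0,-35,0,0,0,0],[0,-40,0,0,0,0],[0,-45,0,0,0,0],[0,-50,0,0,0,0]]]}}

```text
time_s: 9.55
tool_pos: [0.5215, 0.0011, 0.0106]
orientation: [0.056, 0.998, 0.0, 0.0]
contact_force: [0.1, 1.3, 0.7]
grip_width: 0.0004
```

```bash
python3 go.py 14.5 -60 .011; python3 look.py 7
```

```text
t 9.55 tcp [0.5215 0.0011 0.0106] tray d,s [[14.2 32.1]] F [0.1 1.3 0.7] w 0.0004 x/-n yaw err deg -0.03 zax [ 0.  0. -1.] q [ 0.39 -0.08 -0.44 -0.   -1.21 -2.07]
[ -0.3 -92.1  -0.4]
((332.0000305175781, 206.50003051757812), (10.77599048614502, 14.367987632751465), 51.34019470214844) d,s corners [[7.9, -4.5], [32.6, -30.2], [13.1, -48.3], [-11.4, -22.6]] ctr [[ 10.5 -26.4]]
((366.87353515625, 183.0233612060547), (23.079965591430664, 37.48935317993164), 3.5763344764709473) d,s corners [[28.8, -79.8], [124.1, -79.2], [125.4, -137.0], [30.1, -136.7]] ctr [[  76.7 -108.2]]
```

View pics/top7.png

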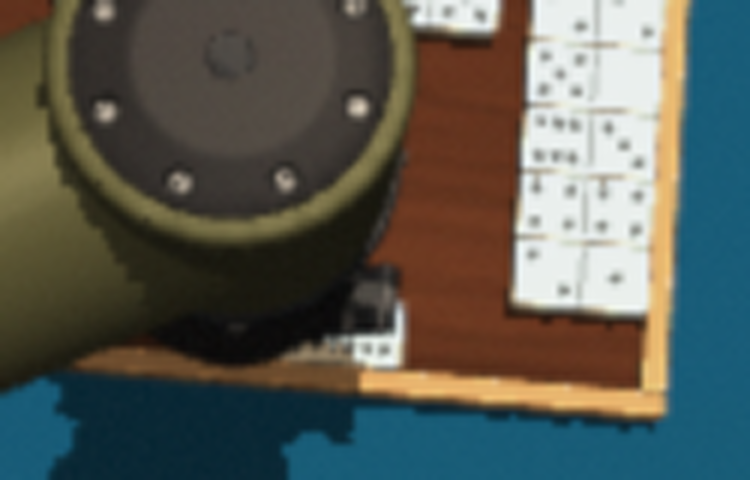

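The leading end at (404,345) is still flush with the wall. I continue to just before the mouth.

{"fn": "apply_moves", "kwargs": {"motion": [[[0,-5,0,0,0,0],[0,-10,0,0,0,0],[0,-15,0,0,0,0],[0,-20,0,0,0,0],[0,-25,0,0,0,0],[0,-30,0,0,0,0],[0,-34,0,0,0,0],[0,-38,0,0,0,0],[0,-38,0,0,0,0]]]}}

```text
time_s: 10.72
tool_pos: [0.517, -0.0367, 0.0104]
orientation: [0.056, 0.998, -0.0, -0.0]
contact_force: [-0.2, -0.6, 0.1]
grip_width: 0.0001
```

```bash
python3 go.py 14.5 -60 .011; python3 look.py 8
```

```text
t 10.72 tcp [ 0.517  -0.0367  0.0104] tray d,s [[14. -6.]] F [-0.2 -0.6  0.1] w 0.0001 x/-n yaw err deg -0.06 zax [-0.001 -0.    -1.   ] q [ 0.32 -0.09 -0.45 -0.   -1.21 -2.  ]
[ -0.6 -54.   -0.6]
((366.935791015625, 183.02725219726562), (22.955209732055664, 37.48935317993164), 3.5763344764709473) d,s corners [[28.8, -80.1], [124.1, -79.5], [125.4, -137.0], [30.1, -136.7]] ctr [[  76.7 -108.3]]
((338.0, 170.5), (11.0, 22.0), 90.0) d,s corners [[114.0, -5.9], [118.8, -60.7], [90.7, -62.6], [85.9, -8.1]] ctr [[102.3 -34.3]]
```

View pics/top8.png

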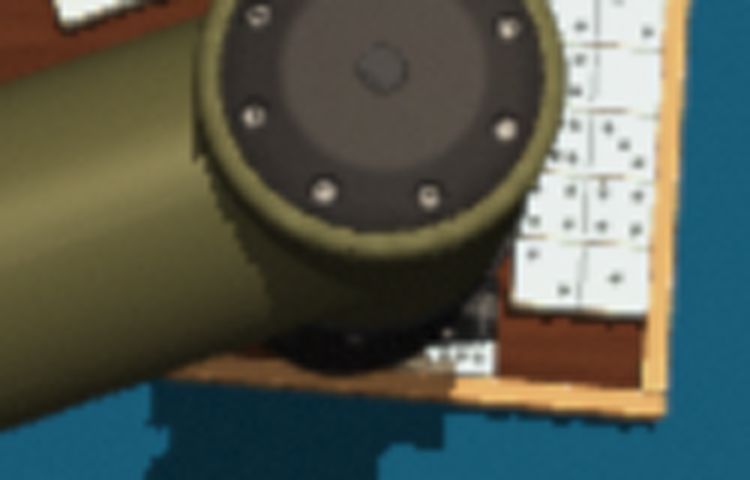

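The leading end at (495,358) is still against the wall and about to enter the 31 mm place.

{"fn": "apply_moves", "kwargs": {"motion": [[[0,-4,0,0,0,0],[0,-8,0,0,0,0],[0,-12,0,0,0,0],[0,-16,0,0,0,0],[0,-20,0,0,0,0],[0,-25,0,0,0,0],[0,-30,0,0,0,0],[0,-35,0,0,0,0],[0,-40,0,0,0,0],[0,-44,0,0,0,0]]]}}

```text
time_s: 12.02
tool_pos: [0.5122, -0.0804, 0.0106]
orientation: [0.056, 0.998, 0.0, -0.0]
contact_force: [0.5, 0.0, 0.3]
grip_width: 0.0002
```

```bash
python3 go.py 14.5 -67 .011; python3 look.py 9
```

```text
t 12.03 tcp [ 0.5122 -0.0804  0.0106] tray d,s [[ 14.1 -50. ]] F [0.5 0.  0.3] w 0.0002 x/-n yaw err deg -0.04 zax [-0.  0. -1.] q [ 0.23 -0.09 -0.45 -0.   -1.21 -1.92]
[ -0.4 -17.   -0.4]
((362.5, 172.0), (14.0, 31.0), 90.0) d,s corners [[118.4, -55.7], [125.1, -133.1], [89.3, -135.2], [82.6, -58.2]] ctr [[103.8 -95.5]]
```

View pics/top9.png

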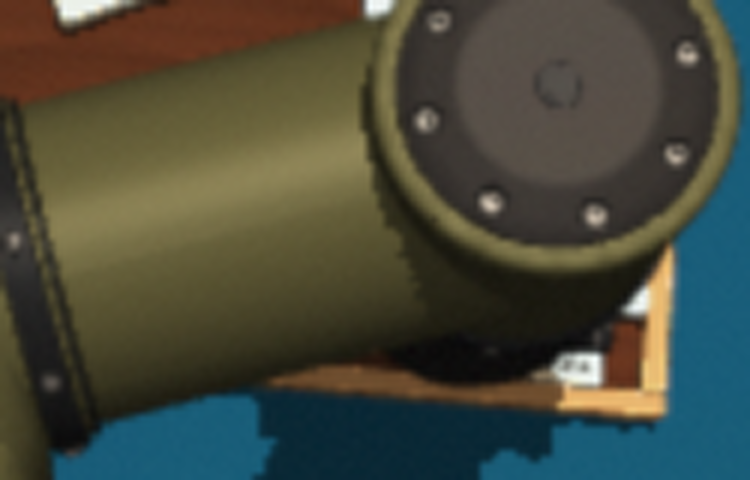

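The tile is in the place, with a gap from (603,368) to (642,368), about 16 mm.

{"fn": "apply_moves", "kwargs": {"motion": [[[0,-4,0,0,0,0],[0,-8,0,0,0,0],[0,-11,0,0,0,0],[0,-13,0,0,0,0],[0,-14,0,0,0,0],[0,-15,0,0,0,0],[0,-16,0,0,0,0],[0,-16,0,0,0,0]]]}}

```text
time_s: 13.08
tool_pos: [0.5104, -0.096, 0.0106]
orientation: [0.056, 0.998, 0.0, -0.0]
contact_force: [-0.2, 0.6, 0.6]
grip_width: -0.0
```

{"fn": "apply_moves", "kwargs": {"motion": [[[0,-1,0,0,0,0],[0,-1,0,0,0,0]]]}}

```text
time_s: 13.32
tool_pos: [0.5103, -0.097, 0.0105]
orientation: [0.056, 0.998, 0.0, -0.0]
contact_force: [0.4, -0.5, -0.1]
grip_width: 0.0
```

{"fn": "apply_moves", "kwargs": {"motion": [[[0,-1,0,0,0,0],[0,-1,0,0,0,0]]]}}

```text
time_s: 13.58
tool_pos: [0.5102, -0.098, 0.0105]
orientation: [0.056, 0.998, 0.0, -0.0]
contact_force: [0.1, 0.5, 0.5]
grip_width: -0.0
```

{"fn": "apply_moves", "kwargs": {"motion": [[[0,-1,0,0,0,0],[0,-1,0,0,0,0]]]}}

```text
time_s: 13.82
tool_pos: [0.5102, -0.0983, 0.0105]
orientation: [0.056, 0.998, 0.001, 0.0]
contact_force: [-0.9, 4.9, 0.7]
grip_width: 0.0
```

{"fn": "apply_moves", "kwargs": {"motion": [[[0,-1,0,0,0,0],[0,-1,0,0,0,0]]]}}

```text
time_s: 14.08
tool_pos: [0.5104, -0.0986, 0.0106]
orientation: [0.056, 0.998, 0.001, 0.0]
contact_force: [0.1, 8.3, 0.8]
grip_width: 0.0
```

```bash
python3 go.py 14.5 -67 .011; python3 look.py 10
```

```text
t 14.07 tcp [ 0.5104 -0.0986  0.0106] tray d,s [[ 14.3 -68.2]] F [0.1 8.3 0.8] w 0.0 x/-n yaw err deg -0.01 zax [ 0.001  0.002 -1.   ] q [ 0.2  -0.09 -0.45 -0.   -1.21 -1.88]
[-0.2  1.2 -0.4]
((372.0, 172.5), (15.0, 24.0), 90.0) d,s corners [[121.2, -88.1], [126.4, -148.1], [88.1, -150.2], [82.9, -90.6]] ctr [[ 104.6 -119.2]]
```

View pics/top10.png

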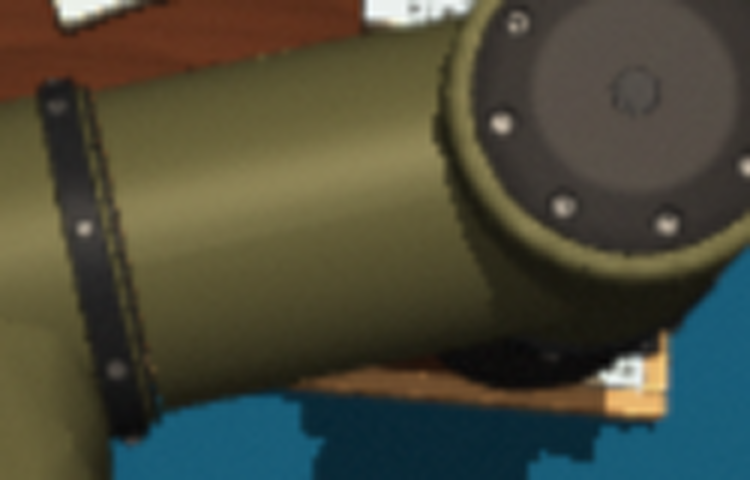

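The force step at s = −68 matches the finger position expected for home, and the tile meets the end wall at (642,372). I back off along the wall, rise, and clear the view.

{"fn": "apply_moves", "kwargs": {"motion": [[[0,5,0,0,0,0],[0,15,0,0,0,0],[0,20,0,0,0,0],[0,20,-50,0,0,0],[0,40,-100,0,0,0],[0,100,-130,0,0,0],[0,160,-130,0,0,0],[0,200,-130,0,0,0],[0,200,-130,0,0,0],[0,200,-130,0,0,0]]]}}

```text
time_s: 15.38
tool_pos: [0.5323, 0.0987, 0.1404]
orientation: [0.056, 0.998, -0.0, -0.0]
contact_force: [0.3, -0.4, 0.3]
grip_width: -0.0001
```

```bash
python3 go.py; python3 look.py 11;python3 - <<'E'
from h import *
from plant import robot
c=robot.camera("side");cv2.imwrite("pics/side11.png",cv2.resize(c["frame"][130:230,230:390],None,fx=5,fy=5,interpolation=cv2.INTER_CUBIC))
t=dict(np.load("top11.npz"))["frame"];cv2.imwrite("pics/topf11.png",t)
E
```

```text
t 15.38 tcp [0.5323 0.0987 0.1404] tray d,s [[ 14.1 130.3]] F [ 0.3 -0.4  0.3] w -0.0001 x/-n yaw err deg -0.01 zax [-0. -0. -1.] q [ 0.55 -0.11 -0.22  0.   -1.45 -2.24]
((366.4634094238281, 189.10385131835938), (23.320842742919922, 49.636192321777344), 3.4682295322418213) d,s corners [[-1.5, -79.7], [123.9, -78.7], [125.4, -137.1], [-0.2, -136.9]] ctr [[  61.3 -108.1]]
```

View pics/top11.png

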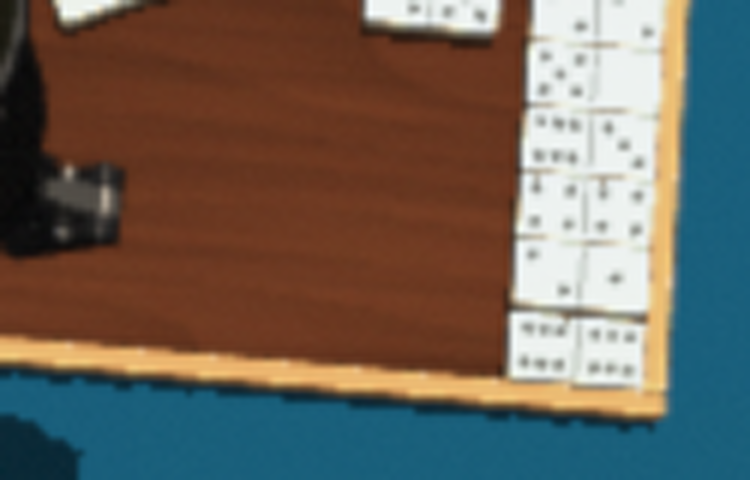

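View pics/side11.png

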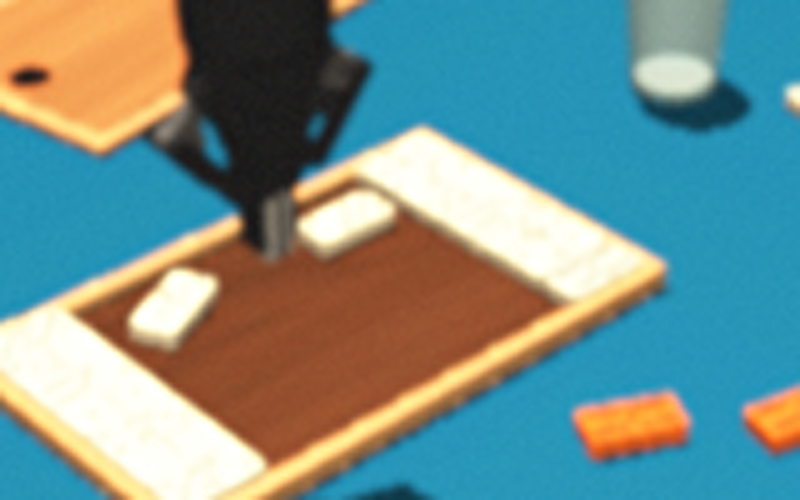

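View pics/topf11.png

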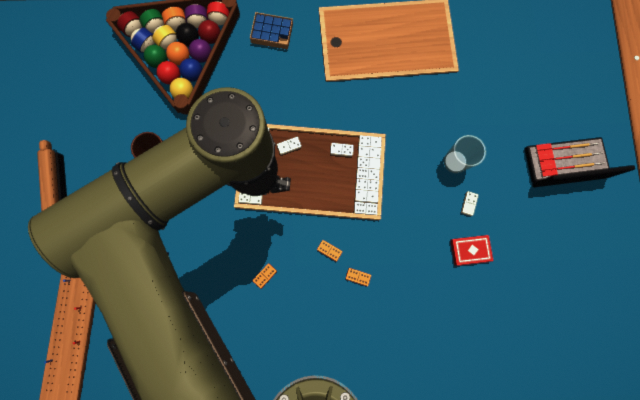

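The double-six at (575,350) sits square in the corner. Its left end lines up with the packed column's edge at x ≈ 508, and it touches both the near wall and the end wall. The other tiles and objects in view are where they were, so I hand in.

```bash
python3 -c "
from plant import robot
print(robot.sign_off())"
```

```text
the job is handed in; nothing more can be done
None
```

I pushed the double-six flat against the near wall with the shut fingertips, then slid it along the wall into the empty right-hand corner. I took the finger away and handed the job in at about 15.5 s.

- **Near wall:** contact force rose to about 7 N. The tile then measured 14 mm from wall to centre, lying parallel to the wall.
- **End wall:** contact force rose to about 8 N, with the finger where it should be for a tile fully home. I never gripped or lifted the tile.
- **Final pictures:** the tile is square in the corner. With the packed column it spans −80 to −137 mm along the wall, and the end wall is at −137 mm. The tile's near edge reads −0.2 to −1.5 mm from the near wall, which is within the calibration error of about 2 mm.
- **Other objects:** the two loose tiles in the tray, the tile on the cloth, the card box and the tumbler show no movement. In the last top view the arm hid the chalk cube and part of the dice cup, so I did not re-check those two. The arm stayed well above them.

No check failed. The automatic outline merged the tile with the packed column next to it, so I judged the last fit by the outer edges and by eye.

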